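# Set the bottle-scoring stand to the sample tumbler

## Robot

A 7-joint arm with a two-finger parallel gripper is mounted at the origin on the work surface. World frame = base frame: x ahead of the robot, y to its left, z up, the work surface at z = 0. Lengths are in m, angles in rad, forces in N, time in s.
With the tool pointing down it reaches from about 0.4 to 0.9 m from the base axis. Payload 5.6 kg.
Tool frame: the origin (TCP) lies midway between the tips of the shut fingers; the grasp point (between the pads) lies 19 mm behind it; y points along the fingers, z is the direction in which the jaws open and shut, and the axes are right-handed (so a half turn about y gives the same grasp; the last joint's range is limited). The gripper opens to 92 mm and grips with 3 to 60 N. Pads are 20 mm wide; open, the fingers measure 128 mm over their backs; the gripper's body (75 mm by 189 mm) begins 69 mm behind the grasp point.
Start: joints at [-1.222, 0.468, -0.012, 1.603, 0.006, 1.071, -0.056], TCP at [0.248, 0.601, 0.215] pointing down, gripper open.
Joint ranges: [-2.53, 2.53], [-0.31, 2.02], [-1.57, 1.55], [0.28, 2.44], [-1.29, 4.43], [0.15, 1.84], [-2.92, 2.92]. Speed limits (rad/s): [2.57, 2.57, 3.14, 3.14, 3.14, 3.14, 3.14].

## Interface

Orientations are given as a 3x3 rotation matrix whose columns are the frame's x, y, z axes.
In Python, from station import env, effector, solver, viewer, workorder, search_frame, tip_of gives the robot as it stands. Calls block until the motion is done:
- env.reach(position, orientation): joint-space move of the TCP to a pose.
- env.movel(position, frame=None, rate=0.15): straight line of the TCP; frame=None keeps the orientation; rate is the mean speed in m/s.
- env.goto_joints(angles): joint-space move.
- effector.release() and effector.grasp(squeeze=None): open the fingers fully, or close them until they stop; squeeze is the grip in N (None keeps the last).
- env.pause(seconds).
- solver.inverse_kinematics(position, orientation): joint angles nearest the present ones, or None.
- env.sense(): the state.
- viewer.read_camera(name): name is "scene" or "top" or "wrist"; returns (picture, depth): 480x640x3 uint8, red, green, blue; 480x640 float32, m along the optical axis (not along the pixel's ray), 0 where there is no reading.
- viewer.camera_info(name): a dict with "intrinsics" (3x3 intrinsics, pixels), "dist_coeffs" ([k1, k2, p1, p2, k3] as OpenCV has them; the pictures are not rectified), "eye" and "rotation" of the camera in the world; the wrist camera has in their place "T_tool_cam" (4x4, takes a point from camera to tool coordinates, whose origin is the TCP and whose axes are the tool frame's). Camera axes: x right, y up, looking along -z (the intrinsics and any distortion apply to the point x, -y, -z); pixel columns grow to the right and rows downward; lengths in m; the calibration is good to about 2 mm. A picture is of the moment at which its call begins: read the wrist's pose just before it. camera_info takes no time and is no camera call.
A pose or a line that the arm cannot do raises env.PlanningError and nothing moves.
- workorder.finish_job(): hands the job in, once; it reports no verdict.
Trained networks look in the newest picture that a camera, given by its name, has taken for a name from the list of things; names that differ only in an ending like _2 or _b are one class to them, and where a whole thing is asked for, a point or a joint stands for the part that bears it (a point fixed in the world has none). Each returns a list of dicts, best first, with "score" (0 to 1); they miss things now and then, are a little off and sometimes report something else, mostly with a low value. They report only what shows in the picture. A call takes as long as a camera call. They do not tell look-alikes from the thing itself.
- search_frame(camera, name): "at" ([x, y, z] in m, in world coordinates, good to about 4 mm: the middle of the surface that is visible of it).
- tip_of(camera, name): "at" ([x, y, z] in m, in world coordinates, good to about 4 mm: a listed point, or the origin of a listed thing).
The state is a dict: "t": time; "joint_positions": joint angles; "joint_velocities": joint speeds; "tau": joint torques, N m; "ee_pos": TCP position; "tcp_rot": TCP orientation; "wrist_force": force on the tool from outside, world axes, zero at the start; "moment": the same for the moment, N m; "gripper_width": finger opening in m.
Only numpy, scipy, OpenCV 4.12 (cv2) and the standard library are available. Lean on these libraries where they do the work, as an engineer would, in place of code of your own. Each camera call takes 0.05 s, during which the arm holds its last target. There are 200 camera calls.

## Task

Set the height of the bottle-scoring stand from the sample tumbler that stands on it: swing the clamp lever open, slide the head down gently until its flat bar just rests on the tumbler's rim, then swing the lever shut so that the bar stays locked on the rim. It is glass: do not lean on it, shift it or tip it, and leave the other things on the bench alone.

Things in the scene. Friction and masses are not known exactly. Their poses are not given: they have to be found in the camera images.
- stand: Bottle-scoring stand, fixed to the bench: grey base plate 12 mm thick, x -90 to 160, y -75 to 75 mm, and a steel column, 22 mm in diameter, up to 280 mm above the bench, its axis 100 mm along the stand's +x. Origin on the bench under the middle of the dark 84 mm seat disc on which the sample tumbler stands; z up. The head's bar reaches from the column over the seat.
- head: Sliding head on the column: aluminium block with a flat steel bar (20 mm wide, 10 thick) reaching 157 mm along the head's -x over the seat. Axes as the stand's; origin on the column's axis, level with the bar's flat underside, which must rest on the rim (it can go 85 to 180 mm above the bench). Unlocked it stays where left and a push of 1 to 6 N moves it down; locked it holds 30 N.
- knob (a point): Middle of the black round knob that stands on the bar above the middle of the seat, with which the head is moved: 26 mm in diameter, 26 mm tall; its lower edge is 18 mm, its middle 31 mm and its top 44 mm above the bar's underside.
- lever (a joint): Clamp lever on the head, swings level about a vertical pivot at the column's -y side (stand axes). 0 = shut (locked, on its stop), 1.31 rad = fully open (other stop); opens anticlockwise seen from above. Shut it points midway between -x and -y, open 30 deg beyond -y towards +x. The clamp bites below 0.65 rad. It stays where left; turning takes up to 0.5 N m (6 N at the grip).
- lever_grip (a point): Middle of the upright black grip at the lever's end, 80 mm from the pivot: 18 mm in diameter, 31 mm tall, its middle 44 mm above the bar's underside, its lower end 16 mm below that and its top 15 mm above it. Below it is only the lever's flat arm (12 mm wide, 8 mm thick).
- lever_pivot (a point): Point on the lever's pivot axis, at the height of the middle of the lever's grip. It lies on the head, 34 mm along the stand's -y from the column's axis.
- sample: Sample tumbler of amber glass on the stand's seat (12 mm above the bench), under the bar: a bottle cut off by hand, open at the top, 66 mm in diameter, 4 mm wall, about 0.32 kg. Origin at the centre of its underside. Its height is not known: somewhere from 84 to 120 mm. A load of more than about 15 N on the rim could crack it.
- tumbler_a: Bystander: shorter amber glass tumbler, 70 mm across, 92 mm tall, loose on the bench. Origin at the centre of its underside.
- tumbler_b: Bystander: taller green glass tumbler, 62 mm across, 118 mm tall, loose on the bench. Origin at the centre of its underside.
- planter: Bystander: planter made of a cut bottle, 72 mm in diameter, with a cactus, 127 mm tall in all, loose on the bench. Origin at the centre of its underside.
- tape: Bystander: roll of black tape lying flat, 90 mm across, 22 mm high, loose on the bench. Origin at the centre of its underside.
Things that resemble listed ones, but are neither listed nor needed, are in the scene too. Leave any yellow look-alike of the sample alone.

How it is judged:
On the way, in this order (a step that is already met when the one before it is completed fails the run):
1. the clamp lever is swung open (value of joint lever above 0.75 rad), for 0.1 s.
2. with the lever open the bar is brought down onto the sample's rim (value of joint lever above 0.7 rad and contact force between head and sample above 0.5 N), for 0.2 s.
3. the lever is swung shut while the bar rests on the rim (value of joint lever below 0.15 rad and contact force between head and sample above 0.3 N), for 0.2 s.
At the end, for the whole second after the job is handed in: The lever is shut (below 0.15 rad), the bar still rests on the sample's rim (touching with more than 0.3 N, no gap), the sample stands upright on its seat (within 15 mm of the middle, tilt below 0.05 rad), and the head and sample are at rest (all of step 3 and horizontal distance between sample and stand below 0.015 m and angle between sample's own z axis and vertical below 0.05 rad and linear speed of head below 0.005 m/s and linear speed of sample below 0.01 m/s).
It fails at once if the bar presses the glass with more than 15 N (contact force between head and sample above 15 N).
It fails at once if the sample tumbler is shifted more than 12 mm (distance of sample from where it was at the start of the episode above 0.012 m).
It fails at once if the sample tumbler is tipped (angle between sample's own z axis and vertical above 0.15 rad).
It fails at once if the robot touches the glass with more than 8 N (contact force between the arm and sample above 8 N).
It fails at once if a bystander is shifted more than 20 mm (distance of any of tumbler_a, tumbler_b, planter, tape from where it was at the start of the episode above 0.02 m).
It also fails if it takes over 72 s, if anything falls off the work surface, if the arm or the gripper's body presses on something with over 40 N, if the wrist force passes 120 N, or if a joint passes its speed limit or range.

## Working session

There is one attempt and no reset: what is moved stays moved. The work goes in short steps, each a Python script; the robot and the scene stay as the last script left them, time stands still between calls to the robot, and variables do not carry over. Pictures are saved under pics/ and viewed, about 8 in all and at most 12, crops included, and the job is handed in when it is done.

```bash
ls; mkdir -p pics; python3 - <<'E'
from station import *
import cv2,numpy as np
ims=[]
for c in ("scene","top"):
    p,d=viewer.read_camera(c); ims.append(p)
    cv2.imwrite(f"pics/{c}0.png",p[:,:,::-1])
    for n in ("stand","head","knob","lever_grip","lever_pivot","sample","tumbler_a","planter","tape"):
        for f in (search_frame,tip_of):
            try: print(c,n,f.__name__,[(np.round(r["at"],3).tolist(),round(r["score"],2)) for r in f(c,n)][:4])
            except Exception as e: print(c,n,f.__name__,repr(e)[:80])
s=env.sense();print(s["t"],s["ee_pos"],s["tcp_rot"],s["wrist_force"])
E
```

```text
pics
scene stand call [([0.564, 0.094, 0.014], 0.57)]
scene stand call [([0.483, 0.071, -0.002], 0.79), ([0.441, -0.107, 0.003], 0.48)]
scene head call [([0.561, 0.086, 0.195], 0.97)]
scene head call [([0.581, 0.088, 0.167], 0.71)]
scene knob call [([0.563, 0.082, 0.192], 0.96)]
scene knob call [([0.484, 0.072, 0.197], 0.84)]
scene lever_grip call [([0.552, 0.006, 0.193], 0.84)]
scene lever_grip call [([0.538, -0.013, 0.205], 0.73)]
scene lever_pivot call [([0.567, 0.086, 0.191], 0.9), ([0.557, 0.007, 0.194], 0.16)]
scene lever_pivot call [([0.587, 0.053, 0.204], 0.68), ([0.583, 0.087, 0.165], 0.34)]
scene sample call [([0.594, -0.073, 0.052], 0.87), ([0.727, 0.061, 0.051], 0.85), ([0.488, 0.092, 0.086], 0.8), ([0.706, 0.261, 0.05], 0.68)]
scene sample call [([0.706, 0.264, 0.001], 0.83), ([0.728, 0.05, -0.002], 0.8), ([0.592, -0.086, -0.002], 0.77), ([0.479, 0.075, 0.012], 0.75)]
scene tumbler_a call [([0.56, 0.236, 0.083], 0.91), ([0.442, 0.241, 0.06], 0.71)]
scene tumbler_a call [([0.563, 0.233, -0.0], 0.81), ([0.444, 0.24, -0.003], 0.76)]
scene planter call [([0.451, -0.084, 0.08
[... 1057 characters left out ...]
 0.079, 0.012], 0.87), ([0.725, 0.048, -0.0], 0.67)]
top tumbler_a call [([0.564, 0.245, 0.072], 0.79), ([0.446, 0.255, 0.04], 0.58)]
top tumbler_a call [([0.564, 0.238, 0.001], 0.71), ([0.45, 0.246, -0.005], 0.7)]
top planter call [([0.442, -0.097, 0.072], 0.58)]
top planter call [([0.443, -0.104, -0.004], 0.87), ([0.537, -0.01, 0.211], 0.3)]
top tape call [([0.355, 0.215, 0.022], 0.92)]
top tape call [([0.355, 0.216, 0.002], 0.61), ([0.446, 0.248, -0.002], 0.28)]
1.9 [0.24824661 0.60076087 0.21462551] [[ 9.24185629e-01  6.41770235e-05  3.81943608e-01]
 [-3.81943613e-01  7.77206295e-05  9.24185626e-01]
 [ 2.96265849e-05 -9.99999995e-01  9.63402930e-05]] [-0.63226518 -0.296775    0.00188492]
```

View pics/scene0.png

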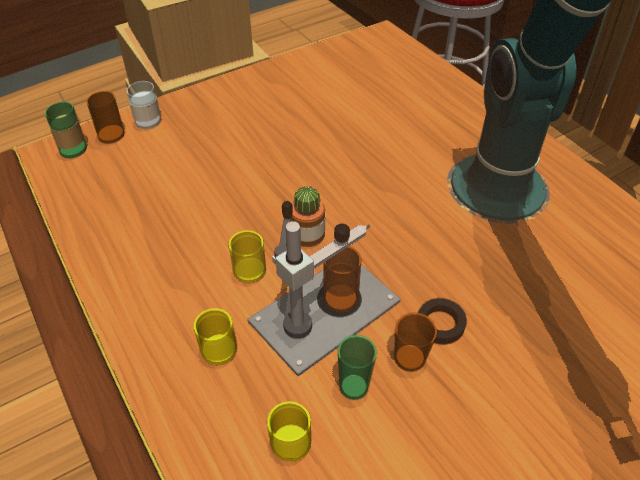

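View pics/top0.png

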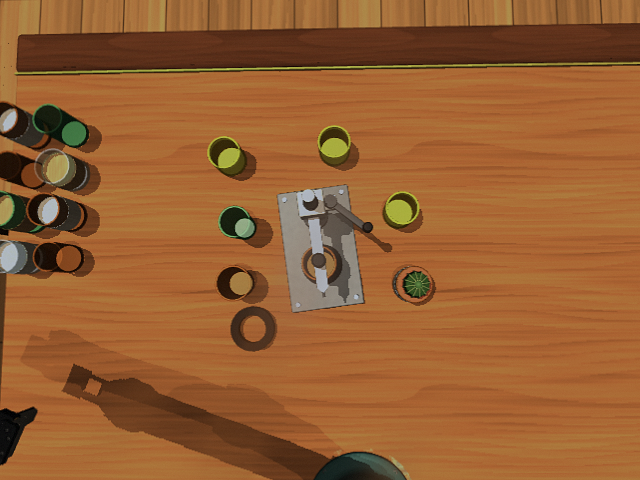

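The stand sits at about (0.483, 0.075) with a yaw of about 7°, and the lever is shut, pointing towards the planter (scene px 287,210; top px 367,228). Next I refine the geometry and rim height from depth.

```bash
cat > h.py <<'E'
from station import *
import numpy as np, cv2
def cloud(c):
    p,d=viewer.read_camera(c); i=viewer.camera_info(c)
    v,u=np.nonzero(d>0); z=d[v,u].astype(float)
    n=cv2.undistortPoints(np.c_[u,v].astype(float).reshape(-1,1,2),np.array(i["intrinsics"]),np.array(i["dist_coeffs"])).reshape(-1,2)
    P=np.c_[n[:,0]*z,-n[:,1]*z,-z]
    return P@np.array(i["rotation"]).T+np.array(i["eye"]),p[v,u],np.c_[u,v]
def rot(ztool):
    z=np.array([ztool[0],ztool[1],0.]);z/=np.linalg.norm(z); y=np.array([0,0,-1.])
    return np.c_[np.cross(y,z),y,z]
E
python3 - <<'E'
from h import *
O=np.array([.483,.076]);a=.13
ex=np.array([np.cos(a),np.sin(a)]);ey=np.array([-ex[1],ex[0]])
for c in("scene","top"):
    P,C,U=cloud(c); L=np.c_[(P[:,:2]-O)@ex,(P[:,:2]-O)@ey,P[:,2]]
    r=np.hypot(L[:,0],L[:,1])
    m=(r<.042)&(P[:,2]>.02)&(P[:,2]<.155)
    h,e=np.histogram(L[m,2],np.arange(.02,.16,.004));print(c,"sample z",dict(zip(np.round(e,3).tolist(),h.tolist())))
    top=m&(L[:,2]>.08)&(L[:,2]<.15)
    b=(np.abs(L[:,1])<.02)&(L[:,0]>-.07)&(L[:,0]<.07)&(L[:,2]>.15)
    bb=b&(np.abs(L[:,0])>.018)&(L[:,2]<.185)
    print("bar",bb.sum(),np.median(L[bb],0),np.polyfit(L[bb,0],L[bb,1],1))
    k=b&(L[:,2]>.195);print("knob top",k.sum(),L[k].mean(0),L[k,2].max())
    k=(L[:,2]>.25)&(np.hypot(L[:,0]-.1,L[:,1])<.03);print("col",k.sum(),L[k].mean(0) if k.any() else 0,(L[k,:].min(0),L[k].max(0)) if k.any() else 0)
    g=(np.hypot(L[:,0]-.043,L[:,1]+.09)<.03)&(L[:,2]>.205);print("grip",g.sum(),L[g].mean(0),L[g,2].max(), P[g].mean(0))
    pl=(abs(L[:,2]-.012)<.004)&(abs(L[:,0]-.035)<.16)&(abs(L[:,1])<.1)&(C.astype(int).ptp(1)<25 if hasattr(C,'ptp') else np.ptp(C.astype(int),axis=1)<25)
    q=cv2.minAreaRect(P[pl,:2].astype(np.float32));print("plate",q)
E
```

```text
scene sample z {0.02: 40, 0.024: 41, 0.028: 44, 0.032: 48, 0.036: 49, 0.04: 42, 0.044: 49, 0.048: 48, 0.052: 48, 0.056: 60, 0.06: 66, 0.064: 64, 0.068: 72, 0.072: 82, 0.076: 85, 0.08: 88, 0.084: 86, 0.088: 77, 0.092: 102, 0.096: 81, 0.1: 109, 0.104: 95, 0.108: 82, 0.112: 79, 0.116: 84, 0.12: 76, 0.124: 100, 0.128: 102, 0.132: 2, 0.136: 0, 0.14: 0, 0.144: 0, 0.148: 0, 0.152: 0}
bar 540 [0.02645909 0.00039813 0.17217039] [ 1.03627394e-02 -4.61842529e-05]
knob top 190 [0.00296828 0.00068529 0.20392714] 0.21037882819871778
col 295 [0.10286824 0.0016154  0.26988547] (array([ 0.08872179, -0.01432146,  0.25005352]), array([0.11173048, 0.00972812, 0.28169586]))
grip 119 [ 0.04591323 -0.08974649  0.216401  ] 0.22494272624826417 [ 0.54016002 -0.00703728  0.216401  ]
plate ((0.518348753452301, 0.07961534708738327), (0.24937856197357178, 0.15050017833709717), 7.238134860992432)
top sample z {0.02: 108, 0.024: 5, 0.028: 7, 0.032: 4, 0.036: 3, 0.04: 10, 0.044: 3, 0.048: 6, 0.052: 8, 0.056: 6, 0.06: 8, 0.064: 2, 0.068: 3, 0.072: 4, 0.076: 4, 0.08: 8, 0.084: 4, 0.088: 6, 0.092: 6, 0.096: 6, 0.1: 5, 0.104: 9, 0.108: 5, 0.112: 7, 0.116: 4, 0.12: 9, 0.124: 43, 0.128: 117, 0.132: 18, 0.136: 0, 0.14: 0, 0.144: 0, 0.148: 0, 0.152: 0}
bar 545 [ 0.02694755 -0.00295892  0.17369018] [ 0.00060663 -0.00292605]
knob top 180 [ 0.00229412 -0.00318985  0.20641006] 0.21134059463369603
col 177 [ 0.10085678 -0.00314758  0.27704454] (array([ 0.09174103, -0.01371965,  0.25082412]), array([0.11291482, 0.00778312, 0.28370062]))
grip 93 [ 0.04544341 -0.09272098  0.22085714] 0.22777380143703252 [ 0.54007976 -0.01004758  0.22085714]
plate ((0.520794153213501, 0.07714159786701202), (0.24867583811283112, 0.14820429682731628), 7.434487819671631)
```

```bash
cat >> h.py <<'E'
O=np.array([.4848,.0742]);A=.128
ex=np.array([np.cos(A),np.sin(A)]);ey=np.array([-ex[1],ex[0]])
PIV=O+.1*ex-.034*ey
def arc(lev,z,r=.08,sgn=1):   # pose at lever-angle lev (0 = shut direction)
    f=A+np.radians(225)+lev; t=np.array([-np.sin(f),np.cos(f)])
    return np.r_[PIV+r*np.array([np.cos(f),np.sin(f)]),z],rot(sgn*t)
def st(tag=""):
    s=env.sense();print(tag,round(s["t"],2),np.round(s["ee_pos"],4),"F",np.round(s["wrist_force"],2),"w",round(s["gripper_width"],4));return s
E
python3 - <<'E'
from h import *
best=None
for sgn in(1,-1):
    qs=[solver.inverse_kinematics(*arc(l,.203,sgn=sgn)) for l in(-.6,.3,1.0)]
    q2=[solver.inverse_kinematics(*arc(l,.17,sgn=sgn)) for l in(1.9,1.,.3)]
    print(sgn,[None if q is None else np.round(q,2).tolist() for q in qs+q2])
E
```

```text
1 [[-0.72, 0.29, 0.72, 1.98, -0.23, 0.95, -1.15], [-0.53, 0.37, 0.64, 1.87, -0.26, 0.99, -0.14], [-0.45, 0.46, 0.58, 1.73, -0.28, 1.04, 0.57], [-0.34, 0.55, 0.36, 1.62, -0.22, 1.01, 1.32], [-0.43, 0.49, 0.55, 1.76, -0.3, 0.97, 0.59], [-0.51, 0.41, 0.62, 1.9, -0.3, 0.92, -0.1]]
-1 [[-0.37, 0.25, 0.29, 1.96, -0.09, 0.94, 1.85], [-0.15, 0.33, 0.16, 1.85, -0.06, 0.97, 2.82], [-0.86, 0.81, 1.35, 1.76, -0.83, 1.28, -2.11], [-0.6, 0.63, 0.75, 1.64, -0.48, 1.06, -1.61], [-0.86, 0.87, 1.34, 1.78, -0.9, 1.26, -2.06], [-0.12, 0.37, 0.12, 1.87, -0.05, 0.9, 2.81]]
```

```bash
python3 - <<'E'
from h import *
effector.grasp(10)
p,R=arc(-.6,.33); env.reach(p,R); st("above")
env.movel(arc(-.6,.203)[0],rate=.2); st("down")
for l in(-.4,-.3,-.2,0.,.2,.4,.6,.75,.88):
    env.movel(*arc(l,.203),rate=.1); s=st(l)
    if np.linalg.norm(s["wrist_force"][:2])>20: print("STOP");break
E
```

```text
above 5.62 [0.5122 0.0297 0.3298] F [-0.13  0.07 -0.37] w 0.0005
down 6.41 [0.513  0.0286 0.2038] F [-0.15 -0.03  0.3 ] w 0.0001
-0.4 6.76 [0.5194 0.0139 0.2041] F [-0.26 -1.01 -1.17] w 0.0005
-0.3 7.01 [0.5231 0.0075 0.2034] F [ 0.17  0.37 -0.35] w 0.0005
-0.2 7.26 [0.5278 0.0013 0.2031] F [-0.97 -0.38 -0.82] w 0.0005
0.0 7.61 [ 0.5392 -0.01    0.2029] F [-1.72  0.08 -1.33] w 0.0007
0.2 7.96 [ 0.5528 -0.0184  0.2029] F [ 0.05 -0.32 -0.26] w 0.0005
0.4 8.31 [ 0.5677 -0.024   0.2029] F [-0.73  0.42  0.99] w 0.0005
0.6 8.66 [ 0.5836 -0.0267  0.203 ] F [ 0.23 -0.72 -0.96] w 0.0007
0.75 8.96 [ 0.5956 -0.0265  0.2031] F [-0.81 -0.21 -0.63] w 0.0004
0.88 9.24 [ 0.6059 -0.0248  0.203 ] F [-0.64  0.39  0.5 ] w 0.0003
```

```bash
python3 - <<'E'
from h import *
p,d=viewer.read_camera("scene"); cv2.imwrite("pics/s1.png",cv2.resize(p[170:400,180:460],None,fx=2.5,fy=2.5)[:,:,::-1])
for n in("lever_grip","lever_pivot","knob"): print(n,[(np.round(r["at"],3).tolist(),round(r["score"],2)) for r in tip_of("scene",n)])
E
```

```text
lever_grip [([0.625, -0.017, 0.204], 0.87)]
lever_pivot [([0.588, 0.053, 0.208], 0.72)]
knob [([0.484, 0.074, 0.195], 0.94)]
```

View pics/s1.png

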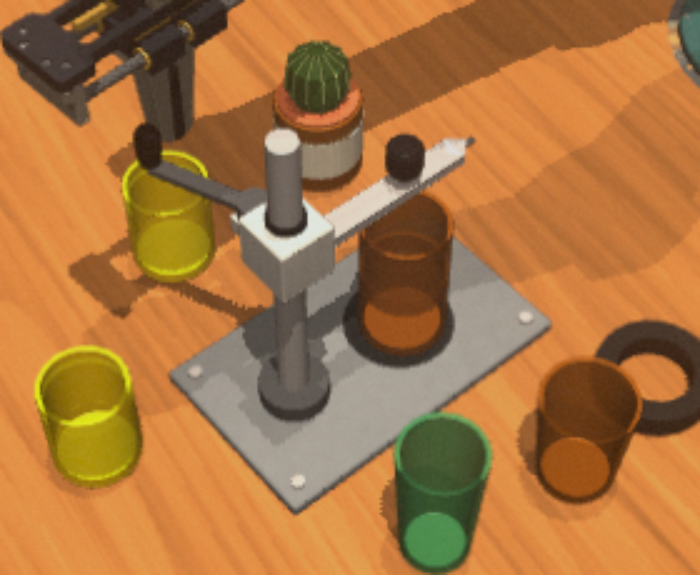

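The lever is open: the grip now shows at crop px (148,145), about 1.15 rad. Next I press the knob down, checking force as it goes.

```bash
cat >> h.py <<'E'
def fz(n=5):
    v=[]
    for _ in range(n): env.pause(.02); v.append(env.sense()["wrist_force"])
    return np.mean(v,0)
E
python3 - <<'E'
from h import *
p,R=arc(.80,.24); env.movel(p,R,rate=.15)
K=np.array(O); Rk=rot(-ey) 
c=solver.inverse_kinematics(np.r_[K,.25],Rk); print(np.round(c,2))
env.reach(np.r_[K,.25],Rk); env.movel(np.r_[K,.214],rate=.1); b=fz(10); st("above"); print(b)
for z in np.arange(.210,.1829,-.003):
    env.movel(np.r_[K,z],rate=.04); f=fz(3)-b; print(round(z,4),round(env.sense()["ee_pos"][2],4),np.round(f,2))
    if f[2]>9: print("STOP");break
st("end")
E
```

```text
[-0.83  0.16  0.69  1.98 -0.12  1.04 -1.53]
above 12.11 [0.4853 0.0742 0.2146] F [ 0.22 -1.01 -0.14] w 0.0003
[ 0.26022546  0.00316741 -0.15302987]
0.21 0.21 [-0.64 -0.05 -0.1 ]
0.207 0.207 [0.14 0.26 0.18]
0.204 0.2038 [0.45 0.29 0.52]
0.201 0.2007 [-0.52 -0.2   0.24]
0.198 0.1978 [0.1  1.24 0.24]
0.195 0.1948 [ 0.28 -0.27  0.14]
0.192 0.1918 [-0.21 -0.14  0.38]
0.189 0.1888 [0.02 0.57 0.31]
0.186 0.1858 [-0.54 -0.02  0.26]
0.183 0.1828 [0.3  0.07 0.72]
end 15.11 [0.4847 0.0742 0.1828] F [-0.18  0.31  0.42] w 0.0001
```

```bash
python3 - <<'E'
from h import *
viewer.read_camera("scene"); print([(n,np.round(tip_of("scene",n)[0]["at"],3)) for n in("lever_grip","head")])
b=np.array([.1,0,-.1]); z=.183
while z>.165:
    z-=.001 if z>.1785 else .0005
    env.movel(np.r_[O,z],rate=.02); f=fz(5)-b; print(round(z,4),round(env.sense()["ee_pos"][2],4),np.round(f,2))
    if f[2]>3: print("STOP");break
st("end")
E
```

```text
[('lever_grip', array([ 0.625, -0.016,  0.182])), ('head', array([0.584, 0.092, 0.139]))]
0.182 0.1821 [-0.24  0.1   1.81]
0.181 0.1811 [-0.39  0.28  2.96]
0.18 0.18 [-0.58 -0.02  2.46]
0.179 0.1789 [0.23 0.02 2.3 ]
0.178 0.178 [-0.13  0.27  2.41]
0.1775 0.1775 [-0.28 -0.1   3.04]
STOP
end 17.26 [0.4849 0.0742 0.1775] F [-0.23 -0.12  2.4 ] w 0.0006
```

```bash
python3 - <<'E'
from h import *
z=.1775
while z>.166:
    z-=.0004
    env.movel(np.r_[O,z],rate=.02); f=fz(4); print(round(z,4),round(env.sense()["ee_pos"][2],4),np.round(f,2),round(env.sense()["t"],1))
    if f[2]>5: print("STOP");break
E
```

```text
0.1771 0.1771 [ 0.36 -0.01  3.12] 17.6
0.1767 0.1767 [-0.21  0.02  3.58] 17.9
0.1763 0.1763 [0.2  0.16 2.87] 18.2
0.1759 0.1759 [0.15 0.01 2.85] 18.5
0.1755 0.1755 [0.04 0.34 3.43] 18.8
0.1751 0.1751 [0.38 0.32 3.09] 19.2
0.1747 0.1747 [0.74 0.08 3.47] 19.5
0.1743 0.1743 [0.99 0.24 3.59] 19.8
0.1739 0.1742 [-0.29  0.31  6.43] 20.1
STOP
```

```bash
python3 - <<'E'
from h import *
print(fz(10)); 
env.movel(np.r_[O,.1736],rate=.02); print(fz(10)); st()
env.movel(np.r_[O,.1734],rate=.02); print(fz(15)); st()
p,d=viewer.read_camera("scene"); cv2.imwrite("pics/s2.png",cv2.resize(p[170:400,180:460],None,fx=2.5,fy=2.5)[:,:,::-1])
for n in("lever_grip","lever_pivot","sample"): print(n,[(np.round(r["at"],3).tolist(),round(r["score"],2)) for r in tip_of("scene",n)])
E
```

```text
[ 0.08854954 -0.0091024   6.36373911]
[-1.25891128 -0.03386918  9.16503458]
 20.69 [0.4849 0.0742 0.1742] F [-0.92 -0.1   8.82] w 0.0004
[-1.87443012  0.04638644 11.12124785]
 21.19 [0.4849 0.0742 0.1742] F [-1.62  0.37 10.97] w 0.0005
lever_grip [([0.627, -0.017, 0.171], 0.61)]
lever_pivot [([0.591, 0.052, 0.175], 0.66)]
sample [([0.592, -0.086, -0.003], 0.83), ([0.482, 0.075, 0.016], 0.74), ([0.707, 0.266, 0.0], 0.64), ([0.728, 0.049, -0.002], 0.62)]
```

View pics/s2.png

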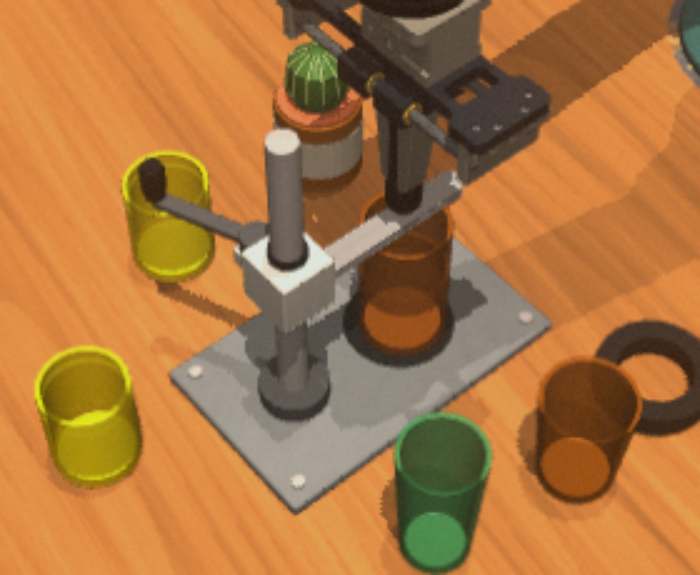

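```bash
python3 - <<'E'
from h import *
env.movel(np.r_[O,.18],rate=.02); env.movel(np.r_[O,.32],rate=.2)
p,R=arc(1.75,.32); env.reach(p,R); env.movel(arc(1.75,.169)[0],rate=.15); b=fz(8); st("down")
for l in(1.6,1.5,1.4,1.2,1.0,.85,.7,.6,.5,.42,.36,.33,.31,.29,.27,.25,.23,.21):
    p,R=arc(l,.169); env.movel(p,R,rate=.08); f=fz(3)-b; print(l,np.round(f,2),"tang",round(f@R[:,2],2),"err",np.round((env.sense()["ee_pos"]-p)@R[:,2],4))
    if abs(f@R[:,2])>10: print("STOP");break
st()
viewer.read_camera("scene")
for n in("lever_grip","lever_pivot","head"): print(n,[(np.round(r["at"],3).tolist(),round(r["score"],2)) for r in tip_of("scene",n)])
E
```

```text
down 26.35 [0.66   0.0164 0.1701] F [ 0.17 -0.02  0.5 ] w 0.0005
1.6 [0.21 0.16 0.06] tang 0.25 err 0.0005
1.5 [ 0.13 -0.    0.38] tang 0.08 err 0.0005
1.4 [ 0.28  0.6  -0.29] tang 0.61 err 0.0006
1.2 [ 0.01 -0.42 -0.4 ] tang -0.21 err 0.0001
1.0 [-0.08 -0.17  0.25] tang -0.13 err 0.0001
0.85 [0.54 0.24 0.52] tang 0.58 err 0.0002
0.7 [ 0.92 -0.03  0.78] tang 0.92 err 0.0003
0.6 [ 2.32 -0.06  0.27] tang 2.32 err 0.0004
0.5 [2.49 0.53 0.41] tang 2.38 err 0.0003
0.42 [ 3.61 -0.88  0.46] tang 3.72 err 0.0004
0.36 [ 4.45 -1.28 -0.13] tang 4.63 err 0.0004
0.33 [ 5.53 -2.17 -0.03] tang 5.93 err 0.0005
0.31 [ 4.63 -1.82 -0.01] tang 4.97 err 0.0004
0.29 [ 5.05 -2.32  0.78] tang 5.55 err 0.0004
0.27 [ 5.66 -2.49  0.05] tang 6.18 err 0.0007
0.25 [ 8.41 -3.71 -2.52] tang 9.19 err 0.0021
0.23 [11.45 -5.66 -5.05] tang 12.77 err 0.0034
STOP
 31.8 [ 0.558  -0.0215  0.1695] F [11.58 -5.87 -4.75] w 0.0008
lever_grip [([0.538, -0.011, 0.172], 0.86)]
lever_pivot [([0.586, 0.052, 0.174], 0.59), ([0.559, 0.23, -0.002], 0.44)]
head [([0.583, 0.091, 0.134], 0.63)]
```

The lever is on its stop. I'll back off, then touch the knob lightly: the touch height shows whether the head is still at rim level.

```bash
python3 - <<'E'
from h import *
for l in(.3,.4,.6): env.movel(*arc(l,.169),rate=.06)
env.movel(arc(.6,.32)[0],rate=.2)
v=viewer.read_camera("scene")[0]; cv2.imwrite("pics/s3.png",cv2.resize(v[170:400,180:460],None,fx=2.5,fy=2.5)[:,:,::-1])
for n in("lever_grip","sample"): print(n,[(np.round(r["at"],3).tolist(),round(r["score"],2)) for r in tip_of("scene",n)])
env.reach(np.r_[O,.30],rot(-ey)); env.movel(np.r_[O,.178],rate=.12); b=fz(8); st("above"); 
z=.1755
while z>.1725:
    z-=.0002; env.movel(np.r_[O,z],rate=.02); f=fz(3)-b; print(round(z,4),round(env.sense()["ee_pos"][2],5),np.round(f,2))
    if f[2]>4: print("STOP");break
print(fz(10)-b)
env.movel(np.r_[O,.18],rate=.02); env.movel(np.r_[O,.26],rate=.15); st()
E
```

```text
lever_grip [([0.537, -0.014, 0.174], 0.62)]
sample [([0.709, 0.265, 0.005], 0.81), ([0.726, 0.05, 0.001], 0.79), ([0.478, 0.076, 0.015], 0.56)]
above 36.78 [0.4853 0.0744 0.1786] F [1.82 0.61 0.41] w 0.0006
0.1753 0.17533 [-0.28 -0.32 -0.23]
0.1751 0.1751 [-0.68 -0.64 -0.03]
0.1749 0.17489 [ 0.21 -0.11 -0.18]
0.1747 0.17469 [-0.31 -0.55  0.51]
0.1745 0.17449 [-0.72 -0.24  0.25]
0.1743 0.1743 [ 0.13  0.08 -0.74]
0.1741 0.17422 [-0.79 -0.36  2.37]
0.1739 0.17419 [-2.2  -0.19  6.13]
STOP
[-2.15836531 -0.47248673  5.04366886]
 40.52 [0.4842 0.0744 0.2594] F [-0.78 -0.25 -0.22] w 0.0003
```

View pics/s3.png

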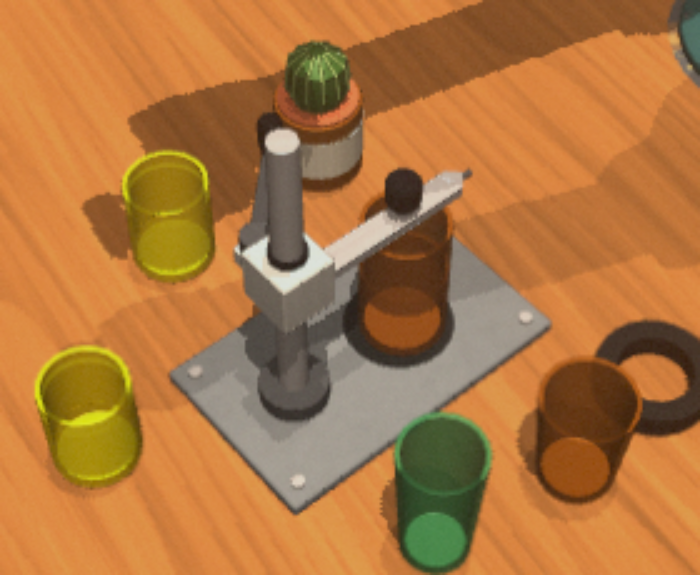

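The picture shows the lever shut (grip near px 268,130), the bar on the amber rim (px 405,205) and nothing else moved. The knob touch height of 0.1742 m matches the pressed height.

```bash
python3 -c "
from h import *
env.pause(.3); workorder.finish_job(); st()"
```

```text
the job is handed in; nothing more can be done
the job is handed in; nothing more can be done
```

I set the stand's height and handed the job in; no verdict was reported. The last clock reading, just before hand-in, was about 40.5 s.

**What I did:**
1. I swung the lever open to about 1.15 rad with the closed fingers.
2. I pressed the knob down in small steps until the bar met the rim. The underside was then about 130 mm above the bench, which matches the depth estimate of 129–131 mm. My peak push there was about 11 N, of which I estimate about 8 N reached the glass.
3. I swung the lever shut until it hit its stop, where the push rose to about 12.8 N.

**Last checks:**
- **Lever:** the grip was found at (0.537, -0.014), within about 1 mm of where it was when first shut.
- **Head height:** a light 5–6 N touch on the knob after locking met it at 0.1742 m, the same height as when it was pressed on the rim.
- **Sample and bystanders:** the sample was found about 5 mm from the seat centre, which is near the network's error. In the picture it stood upright and nothing else looked moved.

**Not measured:** the force left between bar and rim after I let go cannot be read from the robot. I infer it from the unchanged head height. While I held the lever against its stop, the wrist also showed about 5 N of vertical force, well under the clamp's 30 N hold, and the head height did not change.

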